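# Vent a sample cabinet and hold its badly latched gate ajar

### The arm

A 6-joint arm with a two-finger parallel gripper is mounted at the origin on a cart in front of the work surface, level with it; the furniture and walls round the work are solid. World frame = base frame: x ahead of the robot, y to its left, z up, the work surface at z = 0. Lengths are in m, angles in degrees, forces in N, time in s.
With the tool pointing down it reaches from about 0.35 to 0.875 m from the base axis. Payload 4.2 kg.
Tool frame: the origin (TCP) lies midway between the tips of the shut fingers; the grasp point (between the pads) lies 19 mm behind it; z points along the fingers, y is the line along which they close (so a half turn about z gives the same grasp; the last joint's range is limited). The gripper opens to 87 mm and grips with 3 to 60 N. Pads are 19 mm wide; open, the fingers measure 117 mm over their backs; the gripper's body (75 mm by 190 mm) begins 51 mm behind the grasp point.
Start: joints at [89.53, 22.042, 0.453, 0, -68.411, -14.817], TCP at [0.165, 0.603, 0.223] pointing down, gripper open.
Joint ranges: [-179.83, 179.83], [-69.29, 118.12], [-61.27, 80.66], [-181.25, 117.63], [-171.15, -9.14], [-177.46, 177.46]. Speed limits (degrees/s): [159.86, 159.86, 180, 180, 180, 180].

### API

Orientations are given as a 3x3 rotation matrix whose columns are the frame's x, y, z axes.
In Python, from station import sense, capture, finish_job, silhouettes, landmark_of gives the robot as it stands.
- The arm moves only by the tool step_arm, never from a script. Its arguments are lists of equal length, an entry for each row: "linear": the shift along the tool's x, y, z in mm, a list of three; "delta_rot": the turn, a rotation vector about the tool's x, y, z in rad, a list of three; "grip": the finger opening in mm, from 0 to 87. A call has 1 to 10 rows; each row shifts and turns the commanded pose from where the row before left it, along the tool's axes as they then stand; what a row does not reach is not made up. A row lasts 1/8 s, in which the tool goes at most 62.5 mm and 10.7 degrees, less where a joint would pass 70% of its speed; a pose out of reach is approached as far as the arm can. A call with a gripper value outside its range is refused whole. The fingers move at their own pace and stop on an object; the grip force is fixed at half the most. Time passes only in rows, so rows that do not move let the fingers close. It gives the time, the measured TCP pose, the force, the opening and the grip force at its end, in the units of the state.
- sense(): the state, without advancing time (a new reading comes with each control period).
- capture(name): name is "scene" or "top" or "wrist"; returns a dict with "img" (420x560x3 uint8, red, green, blue), "fx", "fy", "cx", "cy" (pixels), "world_to_cam" (4x4, takes a point from world to camera coordinates); the wrist camera has in their place "mount" (4x4, takes a point from camera to tool coordinates, whose origin is the TCP and whose axes are the flange's). Camera axes: x right, y up, looking along -z (the intrinsics and any distortion apply to the point x, -y, -z); pixel columns grow to the right and rows downward; lengths in m; the calibration is good to about 2 mm. A picture is of the moment at which its call begins: read the wrist's pose just before it. There is no depth.
- finish_job(): hands the job in; it is judged then, once.
Trained networks look in the newest picture that a camera, given by its name, has taken for a name from the list of things; names that differ only in an ending like _2 or _b are one class to them, and where a whole thing is asked for, a point or a joint stands for the part that bears it (a point fixed in the world has none). Each returns a list of dicts, best first, with "score" (0 to 1); they miss things now and then, are a little off and sometimes report something else, mostly with a low value. They report only what shows in the picture. A call takes as long as a camera call.
- silhouettes(camera, label): "mask" (420x560 bool, what is visible of it) and "point" ([column, row] in pixels, amid what is visible of it).
- landmark_of(camera, label): "point" ([column, row] in pixels: a listed point, or the origin of a listed thing).
The state is a dict: "time_s": time; "joints": joint angles; "joint_velocities": joint speeds; "effort": joint torques, N m; "tcp_pos": TCP position; "ee_rot": TCP orientation; "wrist_force": force on the tool from outside, world axes, zero at the start; "moment": the same for the moment, N m; "gripper_width": opening from 0.0 (shut) to 1.0 (fully open); "gripper_force": force on a finger pad.
Only numpy, scipy, OpenCV 4.12 (cv2) and the standard library are available. Lean on these libraries where they do the work, as an engineer would, in place of code of your own. Each camera call takes 0.05 s, during which the arm holds its last target. There are 200 camera calls.

### The job

Vent the small clear-sided sample cabinet: first turn the blue vent valve handle on its roof to half open, its white-ended pointer on the yellow 45 degree mark, and leave it there. Then take the red knob of the gate's sagging bolt and, without forcing it, lift the bolt over the bent-up yellow lip of the keeper while pulling it back into the gate until it is clear of the keeper, and with the same hold swing the gate ajar by about 20 degrees. Finish still holding the knob with the gate ajar (it springs shut if let go), and do not disturb the timer and the two lidded cups standing round the cabinet.

Things in the scene. Friction and masses are not known exactly. Their poses are not given: they have to be found in the camera images.
- cabinet: Cabinet with clear plastic walls, white floor and roof and a gate in front, 160 (x) x 270 (y) x 140 mm high, fixed to the worktop. Origin: centre of its underside; x axis from the gate side to the back, y axis from the bolt side to the hinge side, z up. Keeper and bolt stick out in front to x = -120 mm. The flat roof bears only the valve.
- valve_grip (a point): On the valve's upright axis, 183 mm above the worktop, at (0, +55) mm in the cabinet frame: where to grip. The blue handle is a bar 52 long x 12 thick x 30 mm high (167 to 197 mm above the worktop), centred on the axis; its white end is the pointer. The point's x axis runs along the handle, away from the white end, and turns with it. The brass body below (28 mm wide) ends at 158 mm.
- vent_valve (a joint): Vent valve angle, rad. 0 = shut, white end points straight to the gate side (cabinet -x); grows counterclockwise seen from above, the white end turning towards the bolt side (-y); pi/4 = half open, white end on the yellow mark; stop at pi/2. Stays where it is left (friction about 0.06 N m). Starts at 0 to 0.25.
- bolt_knob: Red upright knob on the bolt, a round bar 16 mm in diameter and 44 mm high. Origin: its centre, where to grip, 175 mm above the worktop when the bolt lies low; axes parallel to the gate's (to the cabinet's when shut). Its steel stem stands on the bolt rod, 60 mm below the origin. Guide staples near it reach up to 148 mm. Bolt and knob weigh about 0.15 kg.
- bolt (a joint): How far the bolt is pulled back, m: 0 = fully in the keeper; grows as the knob moves along the gate towards the hinge side (+y of the shut gate); stop at 0.045. Starts at 0 to 0.006. The foot at the bolt's end catches on the keeper's lip at 0.009 unless lifted; beyond 0.024 it is past the lip and clear of the keeper. Friction about 1 N.
- bolt_lift (a joint): How far the bolt is lifted in its tall worn guides, m: 0 = sagged (it sinks back by its weight), stop at 0.018. Its foot clears the lip's top from 0.0105 on.
- keeper: Steel keeper on the cabinet's fixed stile at the bolt side: a trough with a front wall 136 mm high and, towards the gate, a bent-up yellow lip 5 mm thick, its top 106 mm above the worktop. The foot hanging from the bolt's end reaches 10 mm below the lip's top. The front wall keeps the gate shut until the bolt is pulled back. Origin and axes are the cabinet's.
- gate (a joint): Gate angle in rad: 0 = shut (it has about 0.05 rad of play while bolted), growing as its bolt side swings out towards cabinet -x about the upright hinge; stop at 1.2. A spring shuts it: 0.3 N m at 0, about 0.5 N m at 20 degrees (some 3 N at the knob).
- gate_hinge (a point): Point on the gate's upright hinge axis, 115 mm above the worktop; at (-75, +119) mm in the cabinet frame. The knob stands 23.5 mm in front of this axis and, with the bolt fully in, 181 mm from it along the gate towards the bolt side. Axes turn with the gate.
- timer: White bench timer, 62 x 66 x 23 mm, loose on the worktop in front of the cabinet. Origin: centre of its underside. Leave alone.
- cup_red: Specimen cup with red lid, 59 mm across, 72 mm high, loose beside the cabinet's hinge side. Origin: centre of its underside. Leave alone.
- cup_yellow: Specimen cup with yellow lid, 59 mm across, 72 mm high, loose in front of the cabinet. Origin: centre of its underside. Leave alone.

How it is judged (in metres and radians):
On the way, in this order (a step that is already met when the one before it is completed fails the run):
1. the vent valve stands at half open, 45 degrees within 8, the gate still bolted (value of joint vent_valve between 0.645 and 0.925 rad and value of joint bolt below 0.02 m and value of joint gate below 0.1 rad), for 0.3 s.
2. the bolt is pulled back clear of the keeper while the fingers hold its knob (value of joint bolt above 0.024 m and contact force between the fingers and bolt_knob above 1 N), for 0.1 s.
At the end, for the whole second after the job is handed in: The fingers hold the red knob and with it the gate at rest, ajar by 20 degrees within 6 (0.24 to 0.46 rad), the bolt still pulled back at least 15 mm; the vent valve stands at 45 degrees within 8 (0.645 to 0.925 rad); timer and cups are within 20 mm of their start (value of joint vent_valve between 0.645 and 0.925 rad and value of joint gate between 0.24 and 0.46 rad and value of joint bolt above 0.015 m and contact force between the fingers and bolt_knob above 1 N and velocity of joint gate between -0.05 and 0.05 rad/s and distance of each of timer, cup_red, cup_yellow from where it was at the start of the episode below 0.02 m); the arm keeps its last pose, push and grip.
It fails at once if the bolt is forced against the keeper (over 40 N) (contact force between keeper and anything else above 40 N).
It fails at once if the white bench timer is pushed away or tipped (distance of timer from where it was at the start of the episode above 0.02 m or angle between timer's own z axis and vertical above 0.3 rad).
It fails at once if the red-lidded specimen cup is pushed away or tipped (distance of cup_red from where it was at the start of the episode above 0.02 m or angle between cup_red's own z axis and vertical above 0.3 rad).
It fails at once if the yellow-lidded specimen cup is pushed away or tipped (distance of cup_yellow from where it was at the start of the episode above 0.02 m or angle between cup_yellow's own z axis and vertical above 0.3 rad).
It also fails if it takes over 45 s, if anything falls off the work surface, if the arm or the gripper's body presses on something with over 40 N, if the wrist force passes 120 N, or if a joint passes its speed limit or range.

## Working session

There is one attempt and no reset: what is moved stays moved. The work goes in short steps, Python scripts to look and compute and a tool call to move; the robot and the scene stay as the last step left them, time stands still between calls to the robot, and variables do not carry over. Pictures are saved under pics/ and viewed, at most 10 in all, crops included, and the job is handed in when it is done.

Besides the shell and the picture viewer there is one more tool, called after "Emit:" in YAML: its name, and indented under it one key for each argument. step_arm: Moves the arm, as the interface text tells. Its arguments: {"type":"object","properties":{"linear":{"type":"array"},"delta_rot":{"type":"array"},"grip":{"type":"array"}},"required":["linear","delta_rot","grip"]}

```bash
mkdir -p pics; cat > h.py <<'E'
import numpy as np, cv2
from station import *
def ray(c,p):
    T=np.array(c["world_to_cam"]);R=T[:3,:3];t=T[:3,3]
    d=np.array([(p[0]-c["cx"])/c["fx"],-(p[1]-c["cy"])/c["fy"],-1.])
    return -R.T@t,R.T@d
def atz(c,p,z):
    o,d=ray(c,p);return o+d*(z-o[2])/d[2]
E
python3 - <<'E'
from h import *
np.set_printoptions(precision=4,suppress=True)
s=sense();print(s["tcp_pos"],s["ee_rot"],s["gripper_width"],s["time_s"])
Z=dict(cabinet=0,valve_grip=.183,bolt_knob=.175,gate_hinge=.115,timer=0,cup_red=0,cup_yellow=0)
ims=[]
for n in("scene","top"):
    c=capture(n);ims.append(c);print(n,[k for k in c],ray(c,(280,210)))
    cv2.imwrite(f"pics/{n}.png",c["img"][:,:,::-1])
    for l,z in Z.items():
        for r in landmark_of(n,l)[:2]:
            print(l,r["score"],np.array(r["point"]),atz(c,r["point"],z))
E
```

```text
[0.1646 0.6023 0.2215] [[ 0.9646 -0.2639 -0.0005]
 [-0.2639 -0.9646 -0.0021]
 [ 0.0001  0.0022 -1.    ]] 0.9985477805204649 0.0
scene ['img', 'fx', 'fy', 'cx', 'cy', 'world_to_cam'] (array([-0.1874, -0.2689,  0.5433]), array([ 0.8022,  0.4005, -0.4431]))
cabinet 0.84 [318.7 241.3] [0.6732 0.0512 0.    ]
valve_grip 0.57 [329.  197.8] [ 0.5584 -0.0118  0.183 ]
valve_grip 0.45 [296.2 172.9] [0.663  0.1097 0.183 ]
bolt_knob 0.6 [327.6 197.8] [ 0.5737 -0.0034  0.175 ]
gate_hinge 0.84 [258.6 205.3] [0.5902 0.1768 0.115 ]
timer 0.97 [244.  281.6] [0.4423 0.1381 0.    ]
cup_red 0.95 [251.  223.9] [ 0.6842  0.258  -0.    ]
cup_yellow 0.97 [297.3 297.2] [0.4422 0.0093 0.    ]
top ['img', 'fx', 'fy', 'cx', 'cy', 'world_to_cam'] (array([0.4535, 0.1179, 1.0611]), array([ 0.0862, -0.0231, -0.9961]))
cabinet 0.57 [291.6 155.5] [0.6791 0.0648 0.    ]
valve_grip 0.7 [275.2 137.8] [0.6766 0.1072 0.183 ]
valve_grip 0.37 [243.5 176.5] [0.597  0.1709 0.183 ]
bolt_knob 0.44 [327.6 185.1] [0.581  0.0006 0.175 ]
gate_hinge 0.67 [243.7 178. ] [0.6049 0.1745 0.115 ]
timer 0.67 [264.2 253.8] [0.4403 0.1312 0.    ]
cup_red 0.8 [218.  157.3] [0.6741 0.2442 0.    ]
cup_yellow 0.86 [317.7 254.1] [0.4395 0.0032 0.    ]
cup_yellow 0.24 [273.7 138.5] [0.7213 0.1086 0.    ]
```

View pics/scene.png

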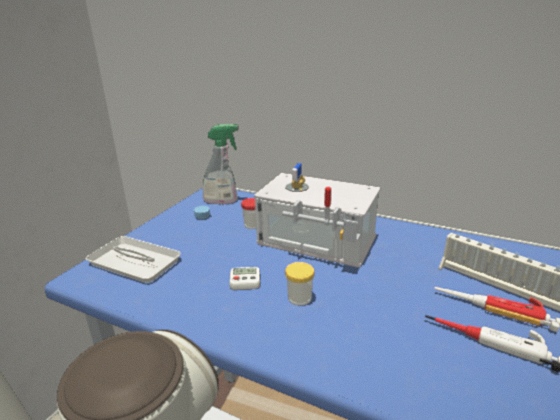

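```bash
python3 - <<'E'
import cv2
i=cv2.imread("pics/top.png")[90:290,170:380];cv2.imwrite("pics/topc.png",cv2.resize(i,None,fx=3,fy=3,interpolation=cv2.INTER_CUBIC)[:600])
E
```

```text
(no output)
```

View pics/topc.png

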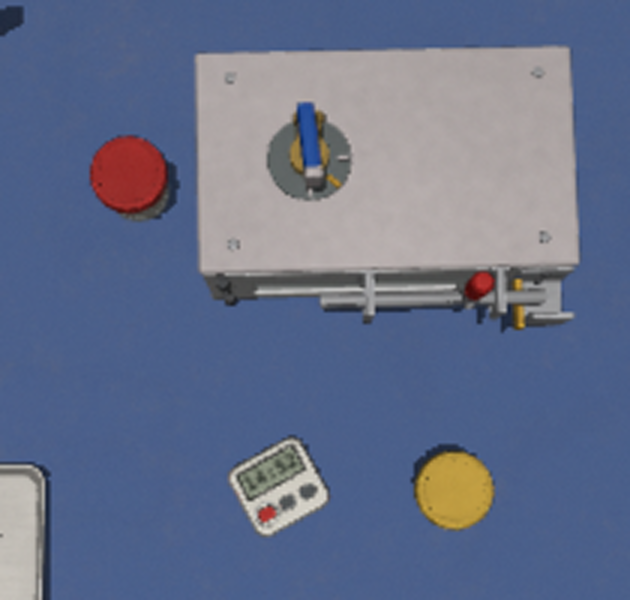

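Scene: cabinet right of centre, knob at (327,197), valve at (297,175). In the top crop, the roof corners are at (195,55), (570,47), (578,262) and (200,270), the handle at (311,145) with its white end downwards, the knob top at (483,282).

```bash
python3 - <<'E'
from h import *
np.set_printoptions(precision=4,suppress=True)
c=capture("top");hsv=cv2.cvtColor(c["img"],cv2.COLOR_RGB2HSV)
f=lambda u,v:(u/3+170,v/3+90)
C=np.array([atz(c,f(*p),.140) for p in((195,55),(570,47),(578,262),(200,270))])
print(C,C.mean(0)); 
ey=C[0]-C[1]+C[3]-C[2];print("yaw",np.arctan2(-ey[0],ey[1]), [np.linalg.norm(C[i]-C[i-1]) for i in range(4)])
ctr=C.mean(0)[:2];
for yaw in[np.arctan2(-ey[0],ey[1])]:
    R=np.array([[np.cos(yaw),-np.sin(yaw)],[np.sin(yaw),np.cos(yaw)]])
    print("valve",ctr+R@[0,.055],"hinge",ctr+R@[-.075,.119],"knob0",ctr+R@[-.0985,-.062])
# handle
for a,b in(((303,104),(314,180)),):
    A=atz(c,f(*a),.197);B=atz(c,f(*b),.197);d=B-A;print("handle",A,B,np.linalg.norm(d),"angle",np.arctan2(-d[1],-d[0]),(A+B)/2)
cs=capture("scene")
def tri(p,q):
    (o1,d1),(o2,d2)=ray(c,p),ray(cs,q)
    t=np.linalg.lstsq(np.c_[d1,-d2],o2-o1,rcond=None)[0];a=o1+d1*t[0];b=o2+d2*t[1];return (a+b)/2,np.linalg.norm(a-b)
for l in("bolt_knob","valve_grip"):
    for n,k in(("top",c),("scene",cs)):
        for r in silhouettes(n,l)[:1]:
            m=r["mask"];v,u=np.nonzero(m);print(l,n,r["score"],m.sum(),r["point"],u.min(),u.max(),v.min(),v.max(),u.mean(),v.mean())
            if n=="top":p=(u.mean(),v.mean())
            else:q=(u.mean(),v.mean())
    print(tri(p,q))
print(tri((331.5,184),(327.6,187)), atz(c,f(483,281),.190))
E
```

```text
[[ 0.7515  0.1926  0.14  ]
 [ 0.7588 -0.076   0.14  ]
 [ 0.6028 -0.0786  0.14  ]
 [ 0.5966  0.1878  0.14  ]] [0.6774 0.0564 0.14  ]
yaw 0.025364869955481616 [np.float64(0.1550070920547017), np.float64(0.2686995562051173), np.float64(0.15601853452584277), np.float64(0.266495493725813)]
valve [0.676  0.1114] hinge [0.5994 0.1735] knob0 [ 0.5805 -0.008 ]
handle [0.6998 0.1157 0.197 ] [0.6482 0.1084 0.197 ] 0.052114639545589425 angle 0.14126957575192386 [0.674  0.1121 0.197 ]
bolt_knob top 0.59 52 [325.5, 185.8] 325 333 181 188 329.3269230769231 184.53846153846155Traceback (most recent call last):
  File "<stdin>", line 25, in <module>
NameError: name 'q' is not defined
```

```bash
cat >> h.py <<'E'
from scipy.spatial.transform import Rotation as Ro
def down(yaw): return Ro.from_euler("z",yaw)*Ro.from_matrix(np.diag([1.,-1,-1]))
def rows(p0,R0,p1,yaw,n):
    """n rows from (p0,R0) to p1 with the tool down at yaw; rounded, errors fed forward"""
    p=np.array(p0);R=Ro.from_matrix(R0) if not isinstance(R0,Ro) else R0
    L=[];D=[];Rt=down(yaw);s=p.copy();Rs=R;rv=(Rs.inv()*Rt).as_rotvec()
    for i in range(1,n+1):
        l=np.round(R.inv().apply(s+(np.array(p1)-s)*i/n-p)*1000)
        d=np.round((R.inv()*Rs*Ro.from_rotvec(rv*i/n)).as_rotvec(),3)
        p=p+R.apply(l/1000);R=R*Ro.from_rotvec(d);L.append(l.astype(int).tolist());D.append(d.tolist())
    print(L);print(D);print("end",p,R.as_euler("zyx"));return p,R
E
python3 - <<'E'
from h import *
s=sense();p,R=rows(s["tcp_pos"],s["ee_rot"],[.42,.36,.27],-.06,6)
rows(p,R,[.675,.112,.25],.141,7)
E
```

```text
[[52, 28, -8], [50, 29, -8], [50, 32, -8], [49, 33, -8], [47, 34, -8], [46, 37, -7]]
[[0.0, -0.0, -0.034], [0.0, -0.0, -0.035], [0.0, -0.0, -0.034], [0.0, -0.0, -0.035], [0.0, -0.0, -0.034], [0.0, -0.0, -0.035]]
end [0.41973234 0.35970756 0.26955566] [5.97718322e-02 2.49962316e-06 3.14158843e+00]
[[39, 33, 3], [37, 34, 3], [37, 36, 2], [35, 36, 3], [35, 37, 3], [33, 39, 3], [32, 39, 3]]
[[0.0, -0.0, -0.029], [0.0, -0.0, -0.028], [0.0, -0.0, -0.029], [0.0, -0.0, -0.029], [0.0, -0.0, -0.028], [0.0, -0.0, -0.029], [0.0, -0.0, -0.029]]
end [0.67474337 0.11183814 0.24955735] [-1.41228168e-01  2.49962316e-06  3.14158843e+00]
```

Emit:
step_arm:
  linear:
    - [52,28,-8]
    - [50,29,-8]
    - [50,32,-8]
    - [49,33,-8]
    - [47,34,-8]
    - [46,37,-7]
  delta_rot:
    - [0,0,-0.034]
    - [0,0,-0.035]
    - [0,0,-0.034]
    - [0,0,-0.035]
    - [0,0,-0.034]
    - [0,0,-0.035]
  grip: [87,87,87,87,87,87]

```text
time_s: 1.75
tcp_pos: [0.4209, 0.3584, 0.2702]
ee_rot: [[0.998, -0.058, 0.001], [-0.058, -0.998, 0.001], [0.001, -0.001, -1.0]]
wrist_force: [-1.0, 0.4, 0.3]
gripper_width: 0.999
gripper_force: 0.0
```

Emit:
step_arm:
  linear:
    - [39,33,3]
    - [37,34,3]
    - [37,36,2]
    - [35,36,3]
    - [35,37,3]
    - [33,39,3]
    - [32,39,3]
    - [0,0,0]
    - [0,0,0]
  delta_rot:
    - [0,0,-0.029]
    - [0,0,-0.028]
    - [0,0,-0.029]
    - [0,0,-0.029]
    - [0,0,-0.028]
    - [0,0,-0.029]
    - [0,0,-0.029]
    - [0,0,0]
    - [0,0,0]
  grip: [87,87,87,87,87,87,87,87,87]

```text
time_s: 2.88
tcp_pos: [0.6745, 0.1118, 0.2492]
ee_rot: [[0.99, 0.14, -0.001], [0.14, -0.99, -0.0], [-0.001, 0.0, -1.0]]
wrist_force: [-0.3, 0.9, -0.1]
gripper_width: 1.003
gripper_force: 0.0
```

```bash
cat >> h.py <<'E'
def wrist():
    s=sense();c=capture("wrist");M=np.array(c["mount"]);T=np.eye(4);T[:3,:3]=s["ee_rot"];T[:3,3]=s["tcp_pos"]
    c["world_to_cam"]=np.linalg.inv(T@M);return s,c
E
python3 - <<'E'
from h import *
np.set_printoptions(precision=4,suppress=True)
s,c=wrist();cv2.imwrite("pics/w1.png",c["img"][:,:,::-1])
print(s["tcp_pos"],s["ee_rot"],s["joints"],s["time_s"],c.keys(),ray(c,(280,210)))
for l,z in(("valve_grip",.183),("bolt_knob",.175)):
    for r in landmark_of("wrist",l)[:2]:print(l,r,atz(c,r["point"],z))
E
```

```text
[0.6745 0.1118 0.2492] [[ 0.9901  0.1402 -0.0007]
 [ 0.1402 -0.9901 -0.0001]
 [-0.0007  0.     -1.    ]] [ 22.9229  27.0863  12.2742  -0.0092 -75.2266  75.139 ] 2.875 dict_keys(['img', 'fx', 'fy', 'cx', 'cy', 'mount', 'world_to_cam']) (array([0.7475, 0.1223, 0.4113]), array([-0.2732, -0.0463, -0.9609]))
valve_grip {'point': [275.1, 220.8], 'score': 0.75} [0.6751 0.1134 0.183 ]
bolt_knob {'point': [411.2, 363.9], 'score': 0.44} [ 0.5771 -0.0012  0.175 ]
```

View pics/w1.png

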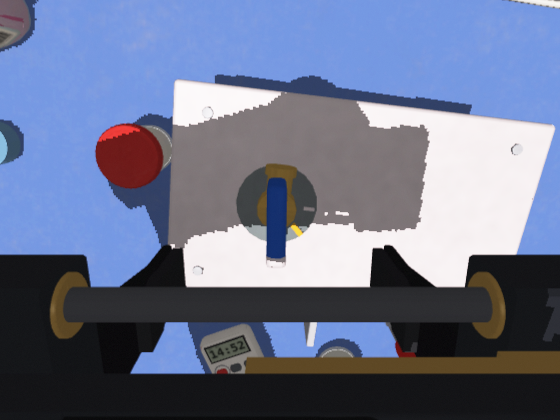

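The handle at (276,220) runs straight up the image between the fingers, so tool and handle are aligned; the yellow mark is at (297,230).

Emit:
step_arm:
  linear:
    - [0,-1,30]
    - [0,0,30]
    - [0,0,20]
    - [0,0,5]
    - [0,0,0]
    - [0,0,0]
    - [0,0,0]
    - [0,0,0]
    - [0,0,0]
    - [0,0,0]
  delta_rot:
    - [0,0,0]
    - [0,0,0]
    - [0,0,0]
    - [0,0,0]
    - [0,0,0]
    - [0,0,0]
    - [0,0,0]
    - [0,0,0]
    - [0,0,0]
    - [0,0,0]
  grip: [70,60,50,40,0,0,0,0,0,0]

```text
time_s: 4.28
tcp_pos: [0.6748, 0.1126, 0.165]
ee_rot: [[0.99, 0.141, 0.0], [0.141, -0.99, -0.0], [0.0, 0.0, -1.0]]
wrist_force: [0.1, -0.5, 2.1]
gripper_width: 0.133
gripper_force: 30.0
```

Emit:
step_arm:
  linear:
    - [0,0,0]
    - [0,0,0]
    - [0,0,0]
    - [0,0,0]
    - [0,0,0]
    - [0,0,0]
    - [0,0,0]
    - [0,0,0]
    - [0,0,0]
  delta_rot:
    - [0,0,-0.1]
    - [0,0,-0.1]
    - [0,0,-0.1]
    - [0,0,-0.1]
    - [0,0,-0.1]
    - [0,0,-0.1]
    - [0,0,-0.07]
    - [0,0,0]
    - [0,0,0]
  grip: [0,0,0,0,0,0,0,0,0]

```text
time_s: 5.4
tcp_pos: [0.6749, 0.1123, 0.165]
ee_rot: [[0.689, 0.725, 0.001], [0.725, -0.689, -0.001], [0.0, 0.001, -1.0]]
wrist_force: [0.3, -3.7, 1.5]
gripper_width: 0.14
gripper_force: 30.0
```

Emit:
step_arm:
  linear:
    - [0,0,0]
    - [0,0,0]
    - [0,0,0]
    - [0,0,-30]
    - [0,0,-30]
    - [0,0,-25]
    - [0,0,0]
  delta_rot:
    - [0,0,0]
    - [0,0,0]
    - [0,0,0]
    - [0,0,0]
    - [0,0,0]
    - [0,0,0]
    - [0,0,0]
  grip: [40,50,50,50,50,50,50]

```text
time_s: 6.28
tcp_pos: [0.6756, 0.1133, 0.2521]
ee_rot: [[0.689, 0.725, 0.005], [0.725, -0.689, 0.002], [0.005, 0.002, -1.0]]
wrist_force: [-0.1, -0.0, -0.0]
gripper_width: 0.575
gripper_force: 0.0
```

```bash
python3 - <<'E'
from h import *
s,c=wrist();cv2.imwrite("pics/w2.png",c["img"][:,:,::-1])
rows(s["tcp_pos"],s["ee_rot"],[.580,-.003,.25],.2,6)
E
```

```text
[[-25, 2, 0], [-25, 4, 0], [-24, 7, 1], [-23, 9, 0], [-22, 12, 0], [-21, 14, 1]]
[[0.0, -0.001, 0.102], [0.0, -0.001, 0.102], [0.0, -0.001, 0.102], [0.001, -0.001, 0.102], [-0.0, -0.0, 0.101], [-0.0, -0.001, 0.102]]
end [ 0.58057407 -0.00329189  0.24974322] [-2.00345355e-01  2.14856407e-04 -3.14148628e+00]
```

View pics/w2.png

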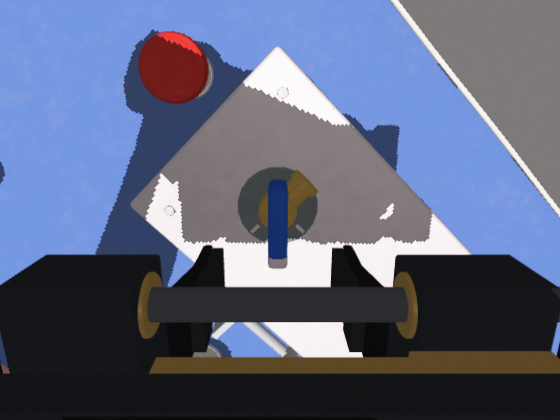

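The handle (278,222) lies midway between the two white marks at (255,228) and (301,228), so the valve is at 45° and let go.

Emit:
step_arm:
  linear:
    - [-25,2,0]
    - [-25,4,0]
    - [-24,7,1]
    - [-23,9,0]
    - [-22,12,0]
    - [-21,14,1]
    - [0,0,0]
    - [0,0,0]
  delta_rot:
    - [0,-0.001,0.102]
    - [0,-0.001,0.102]
    - [0,-0.001,0.102]
    - [0.001,-0.001,0.102]
    - [0,0,0.102]
    - [0,-0.001,0.102]
    - [0,0,0]
    - [0,0,0]
  grip: [60,60,60,60,60,60,60,60]

```text
time_s: 7.32
tcp_pos: [0.5795, -0.0034, 0.247]
ee_rot: [[0.98, 0.199, -0.006], [0.199, -0.98, -0.002], [-0.006, 0.001, -1.0]]
wrist_force: [-0.7, -0.4, 0.7]
gripper_width: 0.691
gripper_force: 0.0
```

```bash
python3 - <<'E'
from h import *
np.set_printoptions(precision=4,suppress=True)
s,c=wrist();cv2.imwrite("pics/w3.png",c["img"][:,:,::-1])
print(s["tcp_pos"],s["ee_rot"],s["joints"])
for l,z in(("bolt_knob",.175),("valve_grip",.183),("gate_hinge",.115)):
    for r in landmark_of("wrist",l)[:2]:print(l,r,atz(c,r["point"],z))
h=cv2.cvtColor(c["img"],cv2.COLOR_RGB2HSV);m=((h[...,0]<6)|(h[...,0]>174))&(h[...,1]>150)&(h[...,2]>60)
n,_,st,ce=cv2.connectedComponentsWithStats(m.astype(np.uint8))
for i in range(1,n):
    if st[i,4]>60:print(st[i],ce[i],atz(c,ce[i],.19))
E
```

```text
[ 0.5795 -0.0034  0.247 ] [[ 0.98    0.1988 -0.0058]
 [ 0.1988 -0.98   -0.0017]
 [-0.0061  0.0005 -1.    ]] [ 15.6681  16.8609  -3.6464   0.0039 -69.8406  85.7989]
bolt_knob {'point': [274.9, 219.8], 'score': 0.67} [ 0.5785 -0.002   0.175 ]
valve_grip {'point': [100.4, 15.9], 'score': 0.86} [0.6761 0.1138 0.183 ]
gate_hinge {'point': [53.8, 127.3], 'score': 0.79} [0.5988 0.1739 0.115 ]
[  0   0   9  43 387] [ 4. 21.] [0.6629 0.1602 0.19  ]
[263 201  25  39 774] [274.8101 220.3036] [ 0.5829 -0.0011  0.19  ]
```

View pics/w3.png

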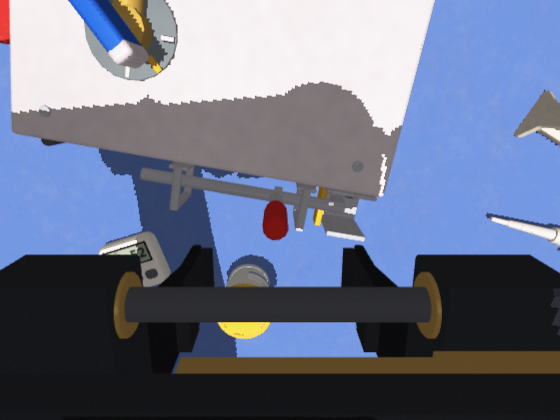

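The knob is at (275,220), centred between the fingers; the valve pointer at (130,55) stands by its yellow mark.

Emit:
step_arm:
  linear:
    - [0,-2,30]
    - [0,0,30]
    - [0,0,24]
    - [0,0,5]
    - [0,0,0]
    - [0,0,0]
    - [0,0,0]
    - [0,0,0]
    - [0,0,0]
    - [0,0,0]
  delta_rot:
    - [0,0,0]
    - [0,0,0]
    - [0,0,0]
    - [0,0,0]
    - [0,0,0]
    - [0,0,0]
    - [0,0,0]
    - [0,0,0]
    - [0,0,0]
    - [0,0,0]
  grip: [60,60,60,60,0,0,0,0,0,0]

```text
time_s: 8.78
tcp_pos: [0.5788, -0.002, 0.1591]
ee_rot: [[0.98, 0.198, -0.004], [0.198, -0.98, -0.002], [-0.005, 0.001, -1.0]]
wrist_force: [-0.4, 0.1, -0.3]
gripper_width: 0.172
gripper_force: 30.0
```

```bash
python3 - <<'E'
from h import *
s=sense();p=np.array(s["tcp_pos"]);print(s["gripper_width"],s["gripper_force"],s["wrist_force"],p)
p,R=rows(p,s["ee_rot"],p+[0,0,.0145],.2,4)
p,R=rows(p,R,p+.032*np.array([-.025,1,0]),.2,8)
E
```

```text
0.17169369672396648 30.000057543634284 [-0.43128167  0.12004141 -0.34293027] [ 0.5788326  -0.00197131  0.15909038]
[[0, 0, -4], [0, 0, -3], [0, 0, -4], [0, 0, -4]]
[[0.0, 0.001, -0.0], [0.0, 0.001, -0.0], [0.001, 0.001, -0.001], [-0.0, 0.002, 0.0]]
end [ 0.57887534 -0.00195449  0.1740903 ] [-2.00197004e-01  4.02409227e-04 -3.14130675e+00]
[[1, -4, 0], [0, -4, 0], [1, -4, 0], [1, -4, 0], [0, -4, 0], [1, -4, 0], [1, -4, 0], [1, -4, 0]]
[[-0.0, -0.0, 0.0], [-0.0, -0.0, 0.0], [-0.0, -0.0, 0.0], [-0.0, -0.0, 0.0], [-0.0, -0.0, 0.0], [-0.0, -0.0, 0.0], [-0.0, -0.0, 0.0], [-0.0, -0.0, 0.0]]
end [0.57839191 0.03059956 0.17409942] [-2.00197004e-01  4.02409227e-04 -3.14130675e+00]
```

Emit:
step_arm:
  linear:
    - [0,0,-4]
    - [0,0,-3]
    - [0,0,-4]
    - [0,0,-3]
    - [0,0,0]
    - [0,0,0]
  delta_rot:
    - [0,0,0]
    - [0,0,0]
    - [0,0,0]
    - [0,0,0]
    - [0,0,0]
    - [0,0,0]
  grip: [0,0,0,0,0,0]

```text
time_s: 9.52
tcp_pos: [0.5788, -0.0019, 0.1729]
ee_rot: [[0.98, 0.198, -0.005], [0.198, -0.98, -0.002], [-0.005, 0.001, -1.0]]
wrist_force: [0.8, -0.7, -1.2]
gripper_width: 0.175
gripper_force: 30.0
```

Emit:
step_arm:
  linear:
    - [0,-2,0]
    - [1,-3,0]
    - [0,-3,0]
    - [1,-3,0]
    - [0,0,0]
  delta_rot:
    - [0,0,0]
    - [0,0,0]
    - [0,0,0]
    - [0,0,0]
    - [0,0,0]
  grip: [0,0,0,0,0]

```text
time_s: 10.15
tcp_pos: [0.5785, 0.0099, 0.1728]
ee_rot: [[0.98, 0.198, -0.005], [0.198, -0.98, -0.001], [-0.005, 0.0, -1.0]]
wrist_force: [0.8, 1.0, -1.3]
gripper_width: 0.173
gripper_force: 30.0
```

Emit:
step_arm:
  linear:
    - [0,-4,0]
    - [1,-4,0]
    - [1,-4,0]
    - [1,-4,0]
    - [0,-2,0]
    - [0,0,0]
    - [0,0,0]
  delta_rot:
    - [0,0,0]
    - [0,0,0]
    - [0,0,0]
    - [0,0,0]
    - [0,0,0]
    - [0,0,0]
    - [0,0,0]
  grip: [0,0,0,0,0,0,0]

```text
time_s: 11.02
tcp_pos: [0.578, 0.0278, 0.1728]
ee_rot: [[0.98, 0.198, -0.005], [0.198, -0.98, -0.001], [-0.005, 0.0, -1.0]]
wrist_force: [0.8, 0.9, -1.3]
gripper_width: 0.177
gripper_force: 30.0
```

```bash
python3 - <<'E'
from h import *
np.set_printoptions(precision=4,suppress=True)
s=sense();p=np.array(s["tcp_pos"]);print(s["wrist_force"],p)
H=np.array([.599,.1738]);R=Ro.from_matrix(s["ee_rot"]);q=p
for a in(.18,.36):
    c_,s_=np.cos(-a),np.sin(-a)
    t=np.r_[H+np.array([[c_,-s_],[s_,c_]])@(p[:2]-H),p[2]]
    print(t);q,R=rows(q,R,t,.2-a,6)
E
```

```text
[ 0.8036  0.8532 -1.31  ] [0.578  0.0278 0.1728]
[0.5522 0.034  0.1728]
[[-4, -2, 0], [-4, -2, 0], [-4, -1, 0], [-4, -2, 0], [-5, -1, 0], [-4, -1, 0]]
[[0.0, 0.001, 0.03], [0.0, 0.001, 0.03], [0.0, 0.0, 0.03], [0.0, 0.001, 0.029], [0.0, 0.001, 0.03], [0.001, 0.001, 0.03]]
end [0.552  0.0337 0.1728] [-0.0202  0.0004 -3.1412]
[0.5279 0.0446 0.1728]
[[-4, -2, 0], [-4, -2, 0], [-4, -1, 0], [-4, -2, 0], [-4, -1, 0], [-5, -2, 0]]
[[-0.0, -0.0, 0.03], [-0.0, -0.0, 0.03], [-0.0, -0.0, 0.03], [-0.0, -0.0, 0.03], [-0.0, -0.0, 0.03], [-0.0, -0.0, 0.03]]
end [0.5276 0.0451 0.1728] [ 0.1598  0.0004 -3.1412]
```

Emit:
step_arm:
  linear:
    - [-4,-2,0]
    - [-4,-2,0]
    - [-4,-1,0]
    - [-4,-2,0]
    - [-5,-1,0]
    - [-4,-1,0]
    - [0,0,0]
  delta_rot:
    - [0,0,0.03]
    - [0,0,0.03]
    - [0,0,0.03]
    - [0,0,0.03]
    - [0,0,0.03]
    - [0,0,0.03]
    - [0,0,0]
  grip: [0,0,0,0,0,0,0]

```text
time_s: 11.9
tcp_pos: [0.5518, 0.0335, 0.1731]
ee_rot: [[1.0, 0.019, -0.004], [0.019, -1.0, -0.001], [-0.004, 0.001, -1.0]]
wrist_force: [2.8, 1.0, -2.0]
gripper_width: 0.172
gripper_force: 30.0
```

Emit:
step_arm:
  linear:
    - [-4,-2,0]
    - [-4,-2,0]
    - [-4,-1,0]
    - [-4,-2,0]
    - [-4,-1,0]
    - [-4,-2,0]
    - [0,0,0]
    - [0,0,0]
    - [0,0,0]
  delta_rot:
    - [0,0,0.03]
    - [0,0,0.03]
    - [0,0,0.03]
    - [0,0,0.03]
    - [0,0,0.03]
    - [0,0,0.03]
    - [0,0,0]
    - [0,0,0]
    - [0,0,0]
  grip: [0,0,0,0,0,0,0,0,0]

```text
time_s: 13.02
tcp_pos: [0.5285, 0.0446, 0.173]
ee_rot: [[0.987, -0.16, -0.005], [-0.16, -0.987, -0.002], [-0.005, 0.003, -1.0]]
wrist_force: [2.6, -1.8, -1.0]
gripper_width: 0.174
gripper_force: 30.0
```

```bash
python3 - <<'E'
from h import *
np.set_printoptions(precision=4,suppress=True)
s=sense();p=np.array(s["tcp_pos"]);print(s["wrist_force"],p,s["gripper_force"])
d=p[:2]-[.599,.1738];a=.0235/np.hypot(*d);print("gate",np.arctan2(-d[0],-d[1])-np.arcsin(a)+.025,"bolt",.181-np.sqrt(d@d-.0235**2))
for n in("top","scene"):
    c=capture(n)
    for l in("timer","cup_red","cup_yellow","bolt_knob"):
        for r in landmark_of(n,l)[:1]:print(n,l,r,atz(c,r["point"],.175 if l=="bolt_knob" else 0))
    cv2.imwrite(f"pics/{n}_e.png",c["img"][:,:,::-1])
i=cv2.imread("pics/scene_e.png")[120:330,180:440];cv2.imwrite("pics/e.png",cv2.resize(i,None,fx=2.8,fy=2.8,interpolation=cv2.INTER_CUBIC))
E
```

```text
[ 2.5666 -1.7624 -0.9522] [0.5285 0.0446 0.173 ] 29.9998005272937
gate 0.3638866583468855 bolt 0.03571163910969949
top timer {'point': [266.8, 252.4], 'score': 0.61} [0.4436 0.125  0.    ]
top cup_yellow {'point': [315.0, 252.9], 'score': 0.8} [0.4423 0.0097 0.    ]
scene timer {'point': [247.5, 283.1], 'score': 0.77} [0.4408 0.1283 0.    ]
scene cup_red {'point': [251.5, 223.9], 'score': 0.54} [0.6848 0.2567 0.    ]
scene cup_yellow {'point': [300.3, 296.4], 'score': 0.65} [0.4473 0.0047 0.    ]
scene bolt_knob {'point': [298.4, 195.4], 'score': 0.61} [0.5602 0.0588 0.175 ]
```

View pics/e.png

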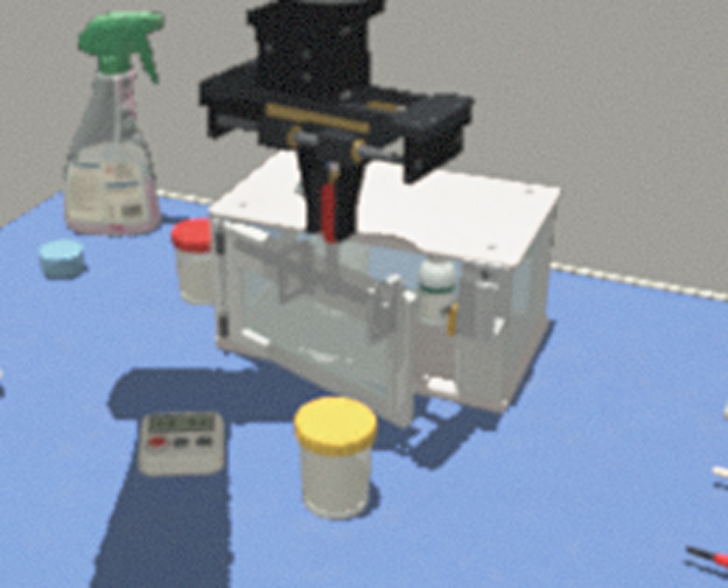

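The knob at (330,215) is held between the fingers, the gate is ajar and clear of the yellow cup, and the timer and cups stand upright where they were.

```bash
python3 -c "
from station import *
print(finish_job())"
```

```text
the job is handed in; nothing more can be done
None
```

I handed the job in with the valve at half open (45°) and the gripper still holding the red knob. The bolt is pulled back about 35 mm, the gate is ajar at about 21° (0.36 rad), and the timer and cups look undisturbed; no verdict came back.

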